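# Hold the salon bin open by its pedal

### The job

At the nail desk a buffer block has slipped half under the pedal of the small steel pedal bin. Push the block out of the way along the desk, without picking it up, then press the pedal fully down with your fingertips so that the lid swings wide open, and finish while still holding the pedal down. Work the lid only by the pedal, leave the bin standing where it is and leave the other things on the desk alone.

Things in the scene. Friction and masses are not known exactly. Their poses are not given: they have to be found in the camera images.
- bin: Round 3-litre pedal bin, brushed steel with black plastic foot and rim, 168 mm across and 261 mm high with its lid shut, about 1.3 kg, loose on the desk. Origin: centre of its underside. Its -x axis points out of its front, where the pedal sticks out; +x is the back with the lid hinge and push rod; z up.
- bin_pedal (a joint): The pedal, a rocking lever: angle in rad, 0 at rest (up), 0.24 fully down at its stop. It rocks about a level axle across the bin, 20 mm in front of the bin's centre and 28 mm above the desk; pressing its outer end down raises its inner end and the push rod, which lifts the lid. It takes about 8 N at the pad centre to start, about 2 N to hold down, and returns by itself.
- pedal_pad (a point): Centre of the pedal's ribbed rubber top face, 118 mm in front of the bin's centre, about 44 mm above the desk at rest, about 24 mm lower when fully pressed. Tread 52 mm wide (across, the bin's y), 46 mm long; its outer edge is 141 mm from the bin's centre (57 mm out of the shell), its underside there about 33 mm above the desk at rest. Axes: the pedal's (x to the bin, z up).
- bin_lid (a joint): Angle of the bin's lid in rad, 0 shut, about 1.32 fully open. The lid is geared to the pedal (5.5 times the pedal's angle), hinged at the top of the bin's back, and falls shut when the pedal is released.
- buffer: Four-sided nail buffer block, straight bar 95 x 25 x 25 mm, off-white with grey sides, about 30 g, loose on the desk. Origin: centre of its underside; x along its length. It starts with its inner end 18 to 34 mm under the pedal's tread, the rest sticking out in front, roughly in line with the pedal. While there it stops the pedal less than half way down.
- buffer_center (a point): Middle of the buffer block, 12.5 mm above the desk as it lies.
- polish_left: Small nail polish bottle with a tall black cap, 29 mm across, 72 mm high, standing to one side in front of the bin. Leave alone. Origin: centre of its underside.
- polish_right: Another such polish bottle, 29 mm across, 72 mm high, standing on the other side. Leave alone. Origin: centre of its underside.
- dappen: Small glass dappen dish, 46 mm across, 30 mm high. Leave alone. Origin: centre of its underside.
- remover: White pump bottle of remover, 60 mm across, 148 mm high. Leave alone. Origin: centre of its underside.
- jar: Glass jar with a steel lid, 76 mm across, 84 mm high. Leave alone. Origin: centre of its underside.
- pusher: Steel cuticle pusher lying flat, 123 mm long, 7 mm thick. Leave alone. Origin: under its middle.
- file: Grey nail file lying flat, 178 x 20 x 4.5 mm. Leave alone. Origin: centre of its underside.
Things that resemble listed ones, but are neither listed nor needed, are in the scene too. Several things have the shape of the buffer; the one meant has the colours described above.

How it is judged:
By the outcome, as a careful person would: the job done as asked, in the order asked, and still so for the second after the job is handed in, while the arm keeps its last pose, push and grip.
It also fails if it takes over 45 s, if anything falls off the work surface, if the arm or the gripper's body presses on something with over 40 N, if the wrist force passes 120 N, or if a joint passes its speed limit or range.

### The arm

A 6-joint arm with a two-finger parallel gripper is mounted at the origin on the work surface. World frame = base frame: x ahead of the robot, y to its left, z up, the work surface at z = 0. Lengths are in mm, angles in rad, forces in N, time in s.
With the tool pointing down it reaches from about 300 to 775 mm from the base axis. Payload 14.6 kg.
Tool frame: the origin (TCP) lies at the very end of the fingers, on their centre line; the grasp point (between the pads) lies 19 mm behind it (manip.grip_point_offset is the distance from the TCP to the grasp point, in mm); z points along the fingers, y is the line along which they close (so a half turn about z gives the same grasp; the last joint's range is limited). The gripper opens to 94 mm and grips with 3 to 60 N. Pads are 16 mm wide; open, the fingers measure 119 mm over their backs; the gripper's body (75 mm by 177 mm) begins 78 mm behind the grasp point.
Start: joints at [-1.396, 0.3, 1.521, -0, 1.321, -0.067], TCP at [131.691, -533.991, 168.846] pointing down, gripper open.
Joint ranges: [-3.03, 3.03], [-0.79, 2.21], [0.23, 2.52], [-1.04, 4.18], [0, 3.07], [-2.55, 2.55]. Speed limits (rad/s): [2.22, 2.22, 2.57, 3.14, 3.14, 3.14].

### API

Orientations are given as [roll, pitch, yaw] about the fixed x, y, z axes, in that order (R = Rz(yaw) Ry(pitch) Rx(roll)).
In Python, from cell import telemetry, eyes, manip gives the robot as it stands.
- The arm moves only by the tool play_rows, never from a script. Its arguments are lists of equal length, an entry for each row: "translation": the shift along the world's x, y, z in m, a list of three; "yaw": the turn about the world's z in rad. A call has 1 to 12 rows; each row is the pose to reach, as a shift and turn from the pose commanded when the call began; what a row does not reach only later rows make up. A row lasts 1/8 s, in which the tool goes at most 62.5 mm and 10.7 degrees, less where a joint would pass 70% of its speed; a pose out of reach is approached as far as the arm can. A call with a gripper value outside its range is refused whole. "hand" is the opening, from 0 (shut) to 1 (fully open), set as the call begins (left out, the last holds). The fingers move at their own pace and stop on an object; "force" is the grip in N (left out, the last holds). Time passes only in rows, so rows that repeat a pose let the fingers close. It gives the time, the measured TCP pose, the force, the opening and the grip force at its end, in the units of the state.
- telemetry.read_state(): the state, without advancing time (a new reading comes with each control period).
- eyes.camera(name): name is "scene" or "top" or "wrist"; returns a dict with "pixels" (384x512x3 uint8, red, green, blue), "fx", "fy", "cx", "cy" (pixels), "cam_to_world" (4x4, takes a point from camera to world coordinates); the wrist camera has in their place "T_tool_cam" (4x4, takes a point from camera to tool coordinates, whose origin is the TCP and whose axes are the flange's). Camera axes: x right, y up, looking along -z (the intrinsics and any distortion apply to the point x, -y, -z); pixel columns grow to the right and rows downward; lengths in mm; the calibration is good to about 2 mm. A picture is of the moment at which its call begins: read the wrist's pose just before it. There is no depth.
- manip.sign_off(): hands the job in; it is judged then, once.
The state is a dict: "clock": time; "joints": joint angles; "qd": joint speeds; "effort": joint torques, N m; "eef_pos": TCP position; "eef_rot": TCP orientation; "wrist_force": force on the tool from outside, world axes, zero at the start; "moment": the same for the moment, N m; "finger_gap": finger opening in mm; "finger_force": force on a finger pad.
Only numpy, scipy, OpenCV 4.12 (cv2) and the standard library are available. Lean on these libraries where they do the work, as an engineer would, in place of code of your own. Each camera call takes 0.05 s, during which the arm holds its last target. There are 200 camera calls.

## Working session

There is one attempt and no reset: what is moved stays moved. The work goes in short steps, Python scripts to look and compute and a tool call to move; the robot and the scene stay as the last step left them, time stands still between calls to the robot, and variables do not carry over. Pictures are saved under pics/ and viewed, at most 10 in all, crops included, and the job is handed in when it is done.

Besides the shell and the picture viewer there is one more tool, called after ">>>" as name(argument=value, ...), one argument or row to a line, values as JSON. play_rows: Moves the arm, as the interface text tells. Its arguments: {"type":"object","properties":{"translation":{"type":"array","items":{"type":"array","items":{"type":"number"}}},"yaw":{"type":"array","items":{"type":"number"}},"hand":{"type":"number"},"force":{"type":"number"}},"required":["translation","yaw"]}

```bash
mkdir -p pics
cat > h.py <<'E'
import numpy as np,cv2
from cell import telemetry,eyes,manip
from scipy.spatial.transform import Rotation as R
def get(n,save=None):
    s=telemetry.read_state(); c=eyes.camera(n)
    if n=="wrist":
        T=np.eye(4);T[:3,:3]=R.from_euler('xyz',s['eef_rot']).as_matrix();T[:3,3]=s['eef_pos']
        c['cam_to_world']=T@np.array(c['T_tool_cam'])
    c['cam_to_world']=np.array(c['cam_to_world'])
    if save: cv2.imwrite('pics/'+save,c['pixels'][:,:,::-1])
    return c
def ray(c,u,v,z):
    d=np.array([(u-c['cx'])/c['fx'],-(v-c['cy'])/c['fy'],-1.]); M=c['cam_to_world']
    d=M[:3,:3]@d;o=M[:3,3]; return o+d*(z-o[2])/d[2]
def proj(c,p):
    q=np.linalg.inv(c['cam_to_world'])@np.append(p,1.); return c['cx']-c['fx']*q[0]/q[2], c['cy']+c['fy']*q[1]/q[2]
E
python3 - <<'E'
from h import *
a=get('scene');b=get('top')
print({k:v for k,v in b.items() if k!='pixels'})
print(telemetry.read_state())
cv2.imwrite('pics/a.png',a['pixels'][:,:,::-1]);cv2.imwrite('pics/b.png',cv2.resize(b['pixels'][:,:,::-1],(800,600)))
E
```

```text
{'fx': 469.7403764329991, 'fy': 469.7403764329991, 'cx': 254.30612124038913, 'cy': 194.8383779195015, 'cam_to_world': array([[-1.02235401e-02,  9.94986132e-01, -9.94890744e-02,
         4.31994458e+02],
       [-9.99944403e-01, -9.91580623e-03,  3.58714754e-03,
         4.50362208e+01],
       [ 2.58264767e-03,  9.95202164e-02,  9.95032189e-01,
         1.54733861e+03],
       [ 0.00000000e+00,  0.00000000e+00,  0.00000000e+00,
         1.00000000e+00]])}
{'clock': 0.1, 'joints': array([-1.39560256e+00,  3.00390435e-01,  1.52152680e+00, -2.12081089e-05,
        1.32068680e+00, -6.65946566e-02]), 'qd': array([ 0.00087479,  0.00052717, -0.00037711, -0.0004552 ,  0.00236269,
        0.00242144]), 'effort': array([ 1.90665487e-03, -5.32640326e+01, -3.53281689e+01,  7.09290965e-02,
        2.34555721e-02, -5.54957091e-05]), 'eef_pos': array([ 131.63787987, -533.73348889,  168.35355489]), 'eef_rot': array([-3.14058215e+00, -4.68051596e-05,  2.41793662e-01]), 'wrist_force': array([ 0.28229829, -0.22266934, -0.86704801]), 'moment': array([ 0.01512252, -0.00788763, -0.00462443]), 'finger_force': 0.0, 'finger_gap': 94.07607454431772}
```

View pics/a.png

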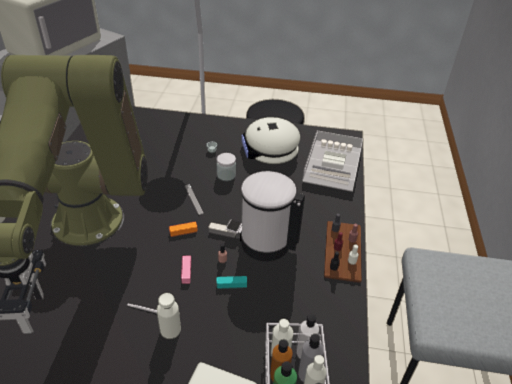

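View pics/b.png

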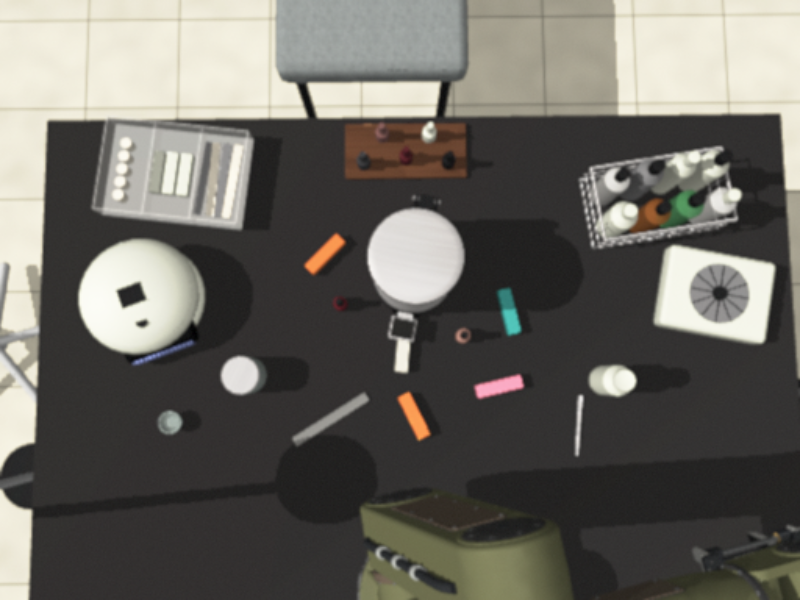

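Top view (800×600 picture) shows five bars shaped like the buffer: orange (325,253), orange (414,415), pink (499,386), teal (509,311), and off-white (402,352) half under the pedal (403,327). I choose the off-white one and check it in one crop.

Run:
```python
from h import *
b=get('top')
p=b['pixels']; cr=p[120:290,190:350,::-1]
cv2.imwrite('pics/c.png',cv2.resize(cr,(560,595),interpolation=cv2.INTER_CUBIC))
k=1/1.5625
for n,u,v,z in [('buf outer end',402,371,25),('buf visible inner',404,338,25),('polL cap',340,302,72),('polR cap',462,335,72),('lid',416,252,261),('pad',403,327,44),('orange',414,415,25),('teal',509,311,25),('pink',499,386,25),('file a',295,442,4),('file b',366,396,4)]:
    print(n,ray(b,u*k,v*k,z).round(0))
hsv=cv2.cvtColor(p,cv2.COLOR_RGB2HSV)
```

```text
buf outer end [446.  31.  25.]
buf visible inner [514.  26.  25.]
polL cap [586. 156.  72.]
polR cap [516. -90.  72.]
lid [654.   6. 261.]
pad [536.  29.  44.]
orange [356.   8.  25.]
teal [ 568. -193.   25.]
pink [ 413. -168.   25.]
file a [302. 255.   4.]
file b [395. 107.   4.]
```

View pics/c.png

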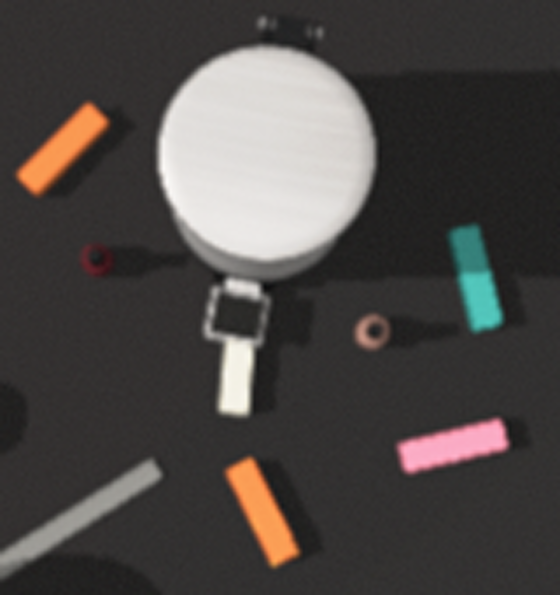

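The crop confirms it: an off-white bar with its outer end at crop (234,412), running under the pedal tread at (237,315). Next I go above the place with the fingers shut and take a close look.

>>> play_rows(
  translation=[
    [0,0,0.06],
    [0,0.03,0.12],
    [0.04,0.09,0.13],
    [0.09,0.15,0.13],
    [0.13,0.21,0.13],
    [0.16,0.26,0.13],
    [0.19,0.32,0.13],
    [0.22,0.38,0.13],
    [0.24,0.44,0.13],
    [0.26,0.5,0.13],
    [0.278,0.56,0.13],
    [0.278,0.56,0.13],
  ],
  yaw=[0,0,-0.05,-0.1,-0.15,-0.2,-0.25,-0.3,-0.35,-0.4,-0.43,-0.43],
  hand=0,
)

```text
clock: 1.65
eef_pos: [409.8, 28.4, 298.8]
eef_rot: [-3.142, 0.0, -0.187]
wrist_force: [1.1, -1.3, 0.5]
finger_gap: 0.4
finger_force: 0.0
```

Run:
```python
from h import *
c=get('wrist','d.png'); s=telemetry.read_state(); print(s['clock'],s['eef_pos'],s['eef_rot'],s['joints'],s['finger_gap'],s['wrist_force'])
np.save('d.npy',c['cam_to_world'])
print(c['fx'],c['cx'],c['cy'])
```

```text
1.7 [410.60375545  31.23443206 298.52558428] [-3.14049462e+00  5.18690739e-04 -1.85469273e-01] [-1.39511586e-02 -8.85884908e-02  1.65285306e+00  1.17048278e-03
  1.57765175e+00  1.74232256e+00] 0.7968785993029662 [ 0.86165272  0.11443613 -0.71230156]
305.58079172660024 254.59309921758836 192.84116625762087
```

View pics/d.png

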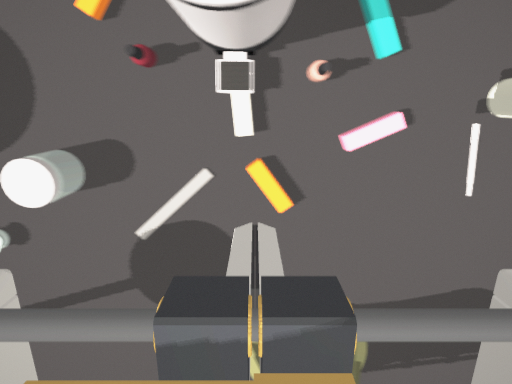

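The wrist view shows the pedal tread's light rim at (235,76) and the off-white bar from (242,92) to (243,135). The polish bottles are at (143,56) and (319,70).

Run:
```python
from h import *
c=get('wrist'); P=c['pixels']
# tread rim + bar bright mask
g=P.min(2); m=(g>120).astype(np.uint8); m[:,:200]=0;m[:,270:]=0;m[140:]=0
bar=m.copy(); bar[:96]=0
r=cv2.minAreaRect(cv2.findNonZero(bar)); bx=cv2.boxPoints(r)
print('bar',[ray(c,*q,25)[:2].round(0) for q in bx], bx.round(0).tolist())
dark=(g<110).astype(np.uint8); n,l,st,ce=cv2.connectedComponentsWithStats(dark)
i=l[76,235]; print('tread comp',st[i],ce[i], ray(c,*ce[i],44).round(1))
if st[i][4]<2000:
    cc=cv2.findNonZero((l==i).astype(np.uint8)); r=cv2.minAreaRect(cc); b2=cv2.boxPoints(r)
    W=np.array([ray(c,*q,44)[:2] for q in b2]); print(W.round(1)); 
    for e in np.diff(np.vstack([W,W[:1]]),axis=0): print(np.linalg.norm(e).round(1),np.arctan2(e[1],e[0]).round(3))
t=get('top');p=t['pixels']
# lid circle in top view at z=261
gm=cv2.medianBlur(cv2.cvtColor(p,cv2.COLOR_RGB2GRAY),3)
for C in (cv2.HoughCircles(gm,cv2.HOUGH_GRADIENT,1,50,param1=120,param2=20,minRadius=26,maxRadius=36))[0]:
    if 240<C[0]<290 and 130<C[1]<190: print('lid',C,ray(t,C[0],C[1],255))
for n,u,v in [('polR',319,76),('polL',146,60)]: print(n,ray(c,u,v,30).round(0))
```

```text
bar [array([508.,  42.]), array([506.,  15.]), array([444.,  20.]), array([447.,  48.])] [[236.0, 96.0], [253.0, 94.0], [257.0, 135.0], [240.0, 137.0]]
tread comp [225  62  30  28 838] [239.46658711  75.53221957] [534.3  30.   44. ]
[[555.9  46.7]
 [548.2   6.1]
 [512.4  12.8]
 [520.2  54.4]]
41.3 -1.757
36.5 2.956
42.3 1.385
36.5 -0.212
lid [265.5 164.5  31. ] [645.74989954   8.35793565 255.        ]
polR [513. -86.  30.]
polL [582. 161.  30.]
```

>>> play_rows(
  translation=[
    [0.04,-0.025,-0.02],
    [0.079,-0.05,-0.06],
    [0.079,-0.052,-0.12],
    [0.079,-0.052,-0.18],
    [0.079,-0.052,-0.23],
    [0.079,-0.052,-0.25],
    [0.079,-0.052,-0.25],
    [0.079,-0.052,-0.25],
  ],
  yaw=[0.05,0.1,0.1,0.1,0.1,0.1,0.1,0.1],
)

```text
clock: 2.8
eef_pos: [489.2, -26.7, 50.0]
eef_rot: [3.141, -0.002, -0.089]
wrist_force: [0.2, 0.2, 0.4]
finger_gap: 0.6
finger_force: 0.0
```

Run:
```python
from h import *
c=get('wrist','e.png'); s=telemetry.read_state(); print(s['clock'],s['eef_pos'],s['eef_rot'],s['finger_gap'],s['wrist_force'])
for p in [(493,30,25),(445.5,34,25),(534,30,44),(516,-87,0),(489,-26,49)]: print(p,np.round(proj(c,p)))
```

```text
2.85 [489.33362367 -26.54931746  50.13584985] [ 3.14146920e+00 -2.01025423e-03 -8.87214609e-02] 0.22608974258567063 [0.70725745 0.25443155 0.03266839]
(493, 30, 25) [185. 207.]
(445.5, 34, 25) [189. 259.]
(534, 30, 44) [171. 163.]
(516, -87, 0) [319. 162.]
(489, -26, 49) [253. 216.]
```

View pics/e.png

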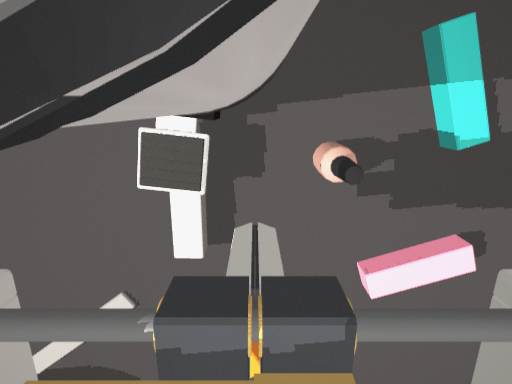

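The close view shows the tread centred at (173,161) and the bar's outer end at (188,256). Both match the estimates within about 3 px. The fingers are on the bar's right side, so I lower them and push left (+y).

>>> play_rows(
  translation=[
    [0,0,-0.03],
    [0,0,-0.042],
    [0,0.012,-0.042],
    [0,0.022,-0.042],
    [0,0.032,-0.042],
    [0,0.042,-0.042],
    [0,0.052,-0.042],
    [0,0.062,-0.042],
    [0,0.072,-0.042],
    [0,0.082,-0.042],
    [0,0.092,-0.042],
    [0,0.102,-0.042],
  ],
  yaw=[0,0,0,0,0,0,0,0,0,0,0,0],
)

```text
clock: 4.35
eef_pos: [488.7, 76.7, 6.8]
eef_rot: [-3.142, 0.0, -0.088]
wrist_force: [0.1, -0.5, -0.2]
finger_gap: 0.6
finger_force: 0.0
```

Run:
```python
from h import *
c=get('wrist','f.png'); s=telemetry.read_state(); print(s['clock'],s['eef_pos'],s['eef_rot'],s['wrist_force'])
```

```text
4.4 [488.67605409  77.48297805   6.86069333] [-3.14140204e+00 -4.88770358e-05 -8.77615438e-02] [-0.24692236  1.01769674 -0.70368092]
```

View pics/f.png

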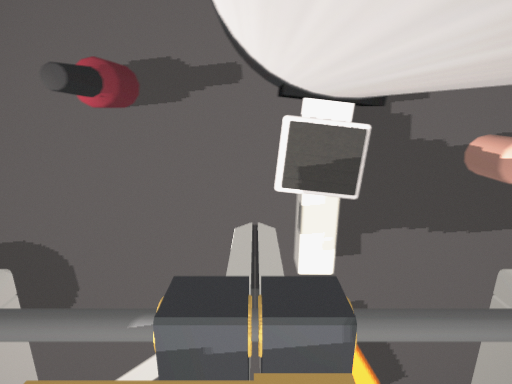

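Run:
```python
from h import *
c=get('wrist')
for z in (0,25): print(z,[ray(c,*q,z).round(0)[:2] for q in [(298,272),(334,272),(300,200),(338,200)]])
print('tread',[ray(c,*q,44).round(0)[:2] for q in [(285,118),(369,124),(276,191),(357,197)]])
t=get('top','g0.png'); s=get('scene')
A=cv2.resize(t['pixels'][150:270,210:330,::-1],(400,400),interpolation=cv2.INTER_CUBIC)
B=cv2.resize(s['pixels'][170:290,160:280,::-1],(400,400),interpolation=cv2.INTER_CUBIC)
cv2.imwrite('pics/g.png',np.hstack([A,B]))
```

```text
0 [array([435.,  46.]), array([432.,  17.]), array([496.,  41.]), array([494.,  13.])]
25 [array([450.,  49.]), array([448.,  23.]), array([504.,  45.]), array([502.,  19.])]
tread [array([560.,  53.]), array([552.,   6.]), array([518.,  61.]), array([509.,  12.])]
```

View pics/g.png

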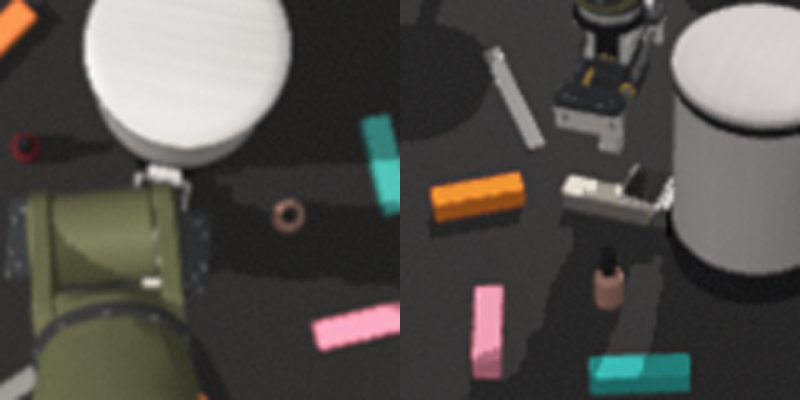

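Run:
```python
from h import *
s=get('scene'); st=telemetry.read_state(); print(st['eef_pos'],st['clock'],st['wrist_force'])
print(proj(s,st['eef_pos']),proj(s,(489,77,0)),proj(s,(493,32,12)),proj(s,(513,-87,30)))
print([ray(s,u,v,7).round(0) for u,v in [(223,215)]])
c=get('wrist'); print(proj(c,st['eef_pos']))
cv2.imwrite('pics/h.png',cv2.resize(s['pixels'][180:250,200:300,::-1],(800,560),interpolation=cv2.INTER_CUBIC))
```

```text
[488.68499826  75.91821709   6.82477075] 4.6 [-1.06634518 -0.09742731  0.22581151]
(np.float64(223.65904749099658), np.float64(222.3256062855164)) (np.float64(223.82131535510177), np.float64(223.47192421816743)) (np.float64(222.36910016708927), np.float64(229.95469013227816)) (np.float64(220.99431737542443), np.float64(251.9009662163965))
[array([479., 113.,   7.])]
(np.float64(253.64566919311673), np.float64(216.48246148337023))
```

View pics/h.png

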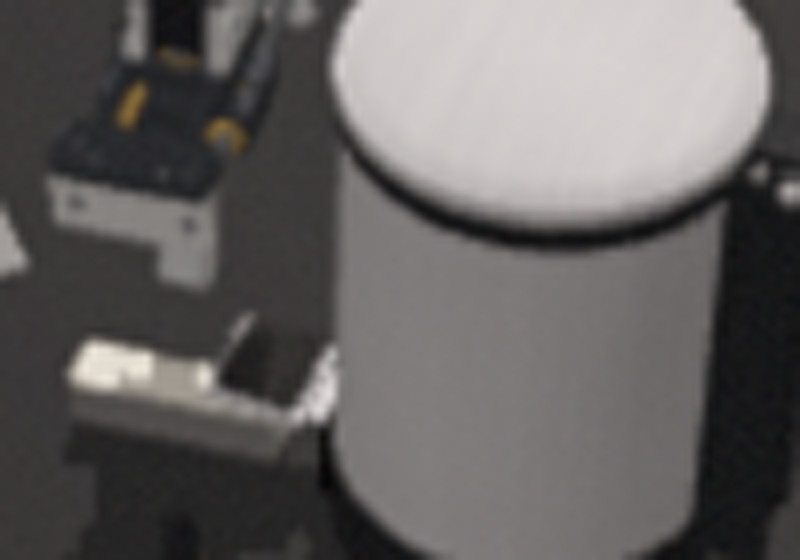

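The fingers look higher than TCP says: their tip is at crop h (185,285), against the predicted (189,338), and they passed over the bar. I'll check how far the tip is from the TCP, shut now and open in the first picture.

Run:
```python
from h import *
s=get('scene'); c=get('wrist'); st=telemetry.read_state(); p=st['eef_pos']
print(np.array(c['T_tool_cam']).round(3), manip.grip_point_offset)
for h in (0,20,30,40,50): print(h,np.round(proj(s,p+[0,0,h]),1),np.round(proj(c,p+[8,0,h]),1),np.round(proj(c,p+[8,12.5,h]),1), 'start',np.round(proj(s,np.array([131.6,-533.7,168.3+h])),1))
a=cv2.imread('pics/a.png')[260:350,0:70]; w=cv2.imread('pics/f.png')[200:290,220:290]
cv2.imwrite('pics/i.png',cv2.resize(np.hstack([a,w]),None,fx=5,fy=5,interpolation=cv2.INTER_CUBIC))
```

```text
[[ 0.00000e+00  9.62000e-01  2.73000e-01  7.96920e+01]
 [ 1.00000e+00 -0.00000e+00  1.00000e-03  9.00000e-01]
 [ 1.00000e-03  2.73000e-01 -9.62000e-01 -2.15531e+02]
 [ 0.00000e+00  0.00000e+00  0.00000e+00  1.00000e+00]] 18.8
0 [223.7 222.4] [252.7 206.4] [235.9 207.8] start [ 38.4 323.3]
20 [223.6 218.4] [252.5 215.7] [234.2 217.2] start [ 36.4 318.7]
30 [223.6 216.4] [252.4 221. ] [233.2 222.6] start [ 35.3 316.4]
40 [223.6 214.4] [252.2 226.9] [232.1 228.5] start [ 34.3 314.1]
50 [223.5 212.3] [252.1 233.4] [230.9 235.1] start [ 33.2 311.7]
```

View pics/i.png

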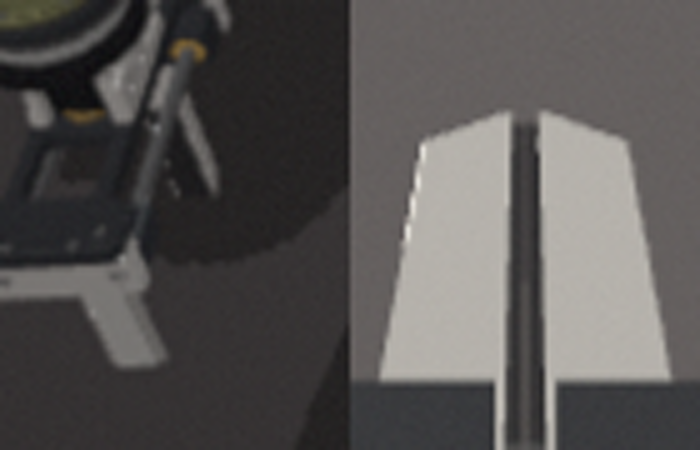

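Both the wrist view (tip at row 222) and the scene view agree that the real fingertips end about 32 mm short of the reported TCP. From here on I use tip z = TCP z + 32. I go back over the bar and lower to TCP z ≈ -17.

>>> play_rows(
  translation=[
    [0,-0.02,0.04],
    [0.001,-0.06,0.04],
    [0.001,-0.088,0.04],
    [0.001,-0.088,0.035],
    [0.001,-0.088,0.01],
    [0.001,-0.088,-0.01],
    [0.001,-0.088,-0.018],
    [0.001,-0.088,-0.024],
    [0.001,-0.088,-0.024],
  ],
  yaw=[0,0,0,0,0,0,0,0,0],
)

```text
clock: 5.88
eef_pos: [489.8, -11.8, -17.1]
eef_rot: [-3.142, -0.0, -0.088]
wrist_force: [0.3, -0.2, 0.7]
finger_gap: 0.1
finger_force: 0.0
```

Run:
```python
from h import *
s=get('scene'); c=get('wrist'); st=telemetry.read_state(); print(st['eef_pos'],st['wrist_force'])
A=cv2.resize(s['pixels'][180:270,185:285,::-1],(400,360),interpolation=cv2.INTER_CUBIC)
B=cv2.resize(c['pixels'][90:330,130:396,::-1],(400,360))
cv2.imwrite('pics/j.png',np.hstack([A,B]))
```

```text
[490.00702946 -11.91993618 -16.67981105] [ 0.06376544 -0.15045443  0.06170029]
```

View pics/j.png

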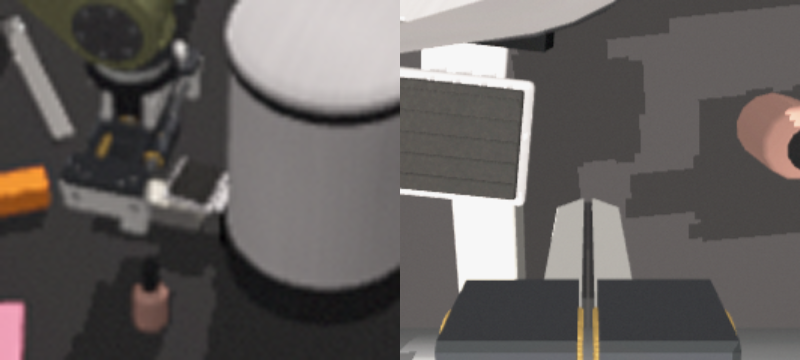

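The scene half shows the fingertip low in front of the bar at (140,225), and the wrist half shows the tip at (585,200), clear to the right of the bar and of the polish bottle. That was my last picture, so I check by numbers from here. Pushing now.

>>> play_rows(
  translation=[
    [0,0.01,0],
    [0,0.018,0],
    [0,0.026,0],
    [0,0.034,0],
    [0,0.042,0],
    [0,0.05,0],
    [0,0.058,0],
    [0,0.066,0],
    [0,0.074,0],
    [0,0.082,0],
    [0,0.088,0],
    [0,0.088,0],
  ],
  yaw=[0,0,0,0,0,0,0,0,0,0,0,0],
)

```text
clock: 7.48
eef_pos: [489.6, 76.4, -17.2]
eef_rot: [-3.141, 0.0, -0.088]
wrist_force: [-0.2, 0.8, 0.5]
finger_gap: 0.3
finger_force: 0.0
```

```bash
cat > bar.py <<'E'
from h import *
def bars(c,z=25,lo=120):
    P=c['pixels'].astype(int); m=((P.min(2)>lo)&(P.max(2)-P.min(2)<45)).astype(np.uint8)
    n,l,st,ce=cv2.connectedComponentsWithStats(m)
    for i in range(1,n):
        if st[i][4]<150: continue
        b=cv2.boxPoints(cv2.minAreaRect(cv2.findNonZero((l==i).astype(np.uint8))))
        print(st[i].tolist(),ray(c,*ce[i],z)[:2].round(0),[ray(c,*q,z)[:2].round(0).tolist() for q in b])
E
python3 - <<'E'
from bar import *
st=telemetry.read_state(); print(st['eef_pos'],st['wrist_force'],st['clock'])
bars(get('wrist'));
E
```

```text
[489.61521284  76.42666456 -17.22194153] [-0.16999211  0.77713255  0.50425953] 7.475
[215, 0, 297, 99, 24224] [594.   1.] [[621.0, 84.0], [608.0, -63.0], [561.0, -70.0], [575.0, 90.0]]
[279, 98, 110, 116, 3154] [547.  28.] [[512.0, 60.0], [573.0, 49.0], [562.0, -5.0], [499.0, -0.0]]
[197, 153, 55, 142, 5817] [506.  94.] [[546.0, 104.0], [544.0, 74.0], [452.0, 80.0], [454.0, 114.0]]
[258, 222, 26, 73, 1118] [480.  68.] [[501.0, 73.0], [500.0, 58.0], [450.0, 60.0], [451.0, 76.0]]
[0, 269, 20, 40, 628] [468. 239.] [[484.0, 239.0], [483.0, 226.0], [455.0, 235.0], [456.0, 248.0]]
[490, 269, 22, 40, 694] [441. -81.] [[457.0, -71.0], [456.0, -85.0], [426.0, -89.0], [428.0, -75.0]]
[0, 318, 153, 66, 2920] [421. 219.] [[436.0, 258.0], [440.0, 149.0], [397.0, 153.0], [392.0, 268.0]]
[357, 329, 155, 12, 1396] [410. -34.] [[410.0, 12.0], [419.0, 13.0], [410.0, -91.0], [401.0, -92.0]]
[471, 341, 41, 43, 1536] [382. -83.] [[402.0, -65.0], [400.0, -92.0], [363.0, -97.0], [365.0, -69.0]]
```

The bar now spans x 452–546 at y ≈ 98, well clear of the tread, whose left edge is at y ≈ 60. I back off, rise and go over the outer part of the tread.

>>> play_rows(
  translation=[
    [0,-0.006,0],
    [0,-0.006,0.03],
    [0,-0.006,0.06],
    [0.01,-0.02,0.065],
    [0.022,-0.035,0.065],
    [0.033,-0.043,0.065],
    [0.033,-0.043,0.06],
    [0.033,-0.043,0.052],
    [0.033,-0.043,0.052],
  ],
  yaw=[0,0,0,-0.04,-0.08,-0.11,-0.11,-0.11,-0.11],
)

```text
clock: 8.65
eef_pos: [521.9, 33.3, 33.8]
eef_rot: [3.141, 0.002, -0.198]
wrist_force: [0.5, -0.1, 0.7]
finger_gap: 0.6
finger_force: 0.0
```

Run:
```python
from bar import *
st=telemetry.read_state(); print(st['eef_pos'],st['wrist_force'],st['eef_rot'])
c=get('wrist'); bars(c); P=c['pixels']; g=P.min(2)
for z in(44,): print([proj(c,(534+a*.98+b*.2,30-a*.2+b*.98,z)) for a,b in [(-23,-26),(-23,26),(23,26),(23,-26)]])
print('tip',proj(c,st['eef_pos']+[0,0,32]))
for col in (215,300): print(col,g[100:260:4,col].tolist())
for row in (170,185,200): print(row,g[row,150:360:5].tolist())
print('edges at 60: tread',)
```

```text
[521.86827892  33.33083994  33.77249549] [ 0.52360215 -0.08206299  0.73612182] [ 3.14126777e+00  1.88837844e-03 -1.97551089e-01]
[135, 0, 239, 129, 23835] [633.  11.] [[680.0, 80.0], [650.0, -71.0], [568.0, -64.0], [602.0, 104.0]]
[(np.float64(290.47954070795083), np.float64(235.1482082092819)), (np.float64(218.94700312517838), np.float64(234.88413695049996)), (np.float64(217.0451187093493), np.float64(172.91064132969927)), (np.float64(292.9025448751552), np.float64(173.19927004668202))]
tip (np.float64(253.4839012211801), np.float64(233.82936871724561))
215 [164, 166, 166, 166, 167, 139, 111, 113, 112, 113, 114, 111, 113, 112, 112, 109, 114, 114, 113, 115, 112, 113, 112, 112, 110, 113, 114, 112, 113, 111, 112, 113, 112, 112, 113, 111, 113, 112, 113, 113]
300 [167, 167, 168, 167, 168, 110, 110, 113, 113, 114, 113, 112, 113, 112, 112, 113, 113, 112, 113, 113, 114, 112, 112, 112, 113, 112, 112, 111, 111, 112, 112, 114, 112, 114, 111, 114, 111, 114, 112, 112]
170 [111, 114, 112, 112, 112, 112, 113, 113, 113, 112, 113, 113, 113, 113, 112, 113, 112, 112, 113, 113, 113, 113, 113, 114, 112, 113, 114, 112, 113, 113, 113, 112, 113, 112, 111, 111, 112, 112, 113, 111, 112, 110]
185 [111, 112, 113, 113, 112, 114, 114, 114, 113, 113, 112, 113, 113, 111, 114, 112, 112, 112, 112, 113, 111, 112, 112, 112, 113, 112, 112, 111, 113, 114, 113, 112, 112, 111, 114, 113, 111, 113, 111, 113, 113, 113]
200 [112, 112, 114, 110, 111, 112, 111, 111, 113, 114, 113, 112, 111, 113, 113, 112, 113, 113, 113, 112, 113, 113, 110, 112, 115, 113, 113, 111, 113, 110, 112, 112, 111, 113, 113, 113, 112, 113, 111, 112, 114, 112]
edges at 60: tread
```

The wrist camera's viewpoint now falls inside the bin's outline, so it is blind here. I check with the fixed cameras that the bin has not moved.

Run:
```python
from bar import *
t=get('top');s=get('scene');a=cv2.imread('pics/a.png')[:,:,::-1].astype(int)
o=cv2.imread('pics/b.png')[:,:,::-1]; n=cv2.resize(t['pixels'],(800,600)).astype(int)
# shift of lid/bin between first and present pictures
for nm,O,N,r in [('scene lid+shell',a.astype(np.uint8),s['pixels'],(175,250,248,297)),('top lid',o,n.astype(np.uint8),(205,285,365,470)),('scene ctl tray',a.astype(np.uint8),s['pixels'],(225,280,325,365))]:
    f=lambda I:cv2.cvtColor(I[r[0]:r[1],r[2]:r[3]],cv2.COLOR_RGB2GRAY).astype(np.float32)
    print(nm,cv2.phaseCorrelate(f(O.copy()),f(N.copy())),np.abs(f(O.copy())-f(N.copy())).mean())
print('tip pred',proj(s,(521.9,33.3,66)),'tread corners',[np.round(proj(s,(534+a*.98+b*.2,30-a*.2+b*.98,44)),1) for a,b in [(-23,-26),(-23,26),(23,26),(23,-26)]])
```

```text
scene lid+shell ((0.014977943757401135, 0.4826569054203347), 1.0077716522216797) 0.74258506
top lid ((-0.07451332431854496, -0.002463930785317814), 1.138560794238691) 0.51619047
scene ctl tray ((0.019716323213483378, -0.07475666937599001), 1.0086013672749201) 0.9672727
tip pred (np.float64(230.41042044926706), np.float64(219.84963551874762)) tread corners [array([224.7, 228.6]), array([230.4, 218.9]), array([242.5, 222.4]), array([237. , 232.2])]
```

The bin has not moved (lid shift under 0.1 px in the top view). Now I press down gradually while watching the force.

>>> play_rows(
  translation=[
    [0,0,-0.012],
    [0,0,-0.02],
    [0,0,-0.024],
    [0,0,-0.028],
    [0,0,-0.032],
    [0,0,-0.032],
  ],
  yaw=[0,0,0,0,0,0],
)

```text
clock: 9.55
eef_pos: [522.4, 33.0, 2.9]
eef_rot: [3.141, 0.001, -0.198]
wrist_force: [-5.4, -0.2, 6.9]
finger_gap: 0.4
finger_force: 3.4
```

>>> play_rows(
  translation=[
    [-0.001,0,0],
    [-0.001,0,-0.004],
    [-0.001,0,-0.008],
    [-0.001,0,-0.01],
    [-0.001,0,-0.01],
  ],
  yaw=[0,0,0,0,0],
)

```text
clock: 10.18
eef_pos: [521.9, 33.1, -7.0]
eef_rot: [-3.141, -0.0, -0.198]
wrist_force: [-2.6, 1.9, 4.5]
finger_gap: 0.5
finger_force: 2.5
```

```bash
cat > chk.py <<'E'
from h import *
t=get('top');s=get('scene');a=cv2.imread('pics/a.png')[:,:,::-1].copy()
st=telemetry.read_state(); print(st['eef_pos'],st['wrist_force'],st['clock'])
for nm,r in [('shell',(215,245,252,290)),('foot',(238,255,245,290))]:
    f=lambda I:cv2.cvtColor(I[r[0]:r[1],r[2]:r[3]],cv2.COLOR_RGB2GRAY).astype(np.float32)
    print(nm,cv2.phaseCorrelate(f(a),f(s['pixels'])),np.abs(f(a)-f(s['pixels'])).mean())
d=np.abs(a.astype(int)-s['pixels']).max(2)>30; d[:,:235]=0;d[:100]=0
n,l,S,ce=cv2.connectedComponentsWithStats(d.astype(np.uint8)); print([x.tolist() for x in S[1:] if x[4]>15])
E
python3 chk.py
```

```text
[521.86345894  33.09716794  -6.87877588] [-1.64180285  0.98258725  4.81520051] 10.275
shell ((0.04000111667376416, 0.04944114106840658), 1.0172935843467712) 0.75614035
foot ((0.5136727030737944, 0.04663509283025746), 1.0159776855398108) 1.0457517
[[235, 146, 10, 30, 137], [235, 149, 67, 60, 2420], [235, 214, 6, 9, 41], [235, 223, 7, 13, 38]]
```

The lid is opening and the bin is still in place. I continue down to the stop.

>>> play_rows(
  translation=[
    [0,0,-0.003],
    [0,0,-0.006],
    [0,0,-0.008],
    [0,0,-0.008],
  ],
  yaw=[0,0,0,0],
)

```text
clock: 10.78
eef_pos: [521.6, 32.9, -15.4]
eef_rot: [3.141, 0.0, -0.198]
wrist_force: [0.7, 0.9, 2.6]
finger_gap: 0.7
finger_force: 1.3
```

>>> play_rows(
  translation=[
    [0,0,-0.002],
    [0,0,-0.002],
    [0,0,-0.002],
  ],
  yaw=[0,0,0],
)

```text
clock: 11.15
eef_pos: [521.8, 33.0, -17.1]
eef_rot: [-3.142, -0.0, -0.198]
wrist_force: [-0.4, -0.6, 2.4]
finger_gap: 0.5
finger_force: 1.2
```

```bash
python3 chk.py
```

```text
[521.77623483  32.96475498 -17.10004686] [0.90629776 1.176704   2.96543006] 11.25
shell ((-0.05136957704982592, -0.04100385851852373), 1.0410573331514994) 0.7403509
foot ((0.5011651019727275, -0.05345392342040611), 1.0009849148032106) 1.0705882
[[235, 142, 74, 66, 2432], [235, 148, 10, 27, 120], [235, 212, 6, 11, 43], [235, 223, 7, 14, 58]]
```

>>> play_rows(
  translation=[
    [0,0,-0.0015],
    [0,0,-0.0015],
  ],
  yaw=[0,0],
)

```text
clock: 11.5
eef_pos: [522.1, 33.0, -17.7]
eef_rot: [-3.141, -0.001, -0.198]
wrist_force: [-3.0, -0.5, 14.0]
finger_gap: 0.6
finger_force: 7.6
```

>>> play_rows(
  translation=[
    [0,0,-0.0015],
    [0,0,-0.0015],
  ],
  yaw=[0,0],
)

```text
clock: 11.75
eef_pos: [522.2, 33.0, -18.5]
eef_rot: [-3.141, -0.001, -0.198]
wrist_force: [-9.9, -0.7, 28.9]
finger_gap: 0.4
finger_force: 15.1
```

>>> play_rows(
  translation=[
    [0,0,-0.001],
    [0,0,-0.001],
  ],
  yaw=[0,0],
)

```text
clock: 12.0
eef_pos: [521.9, 33.1, -19.5]
eef_rot: [-3.141, -0.001, -0.198]
wrist_force: [-11.2, -0.0, 29.9]
finger_gap: 0.2
finger_force: 15.7
```

The stop is reached: force jumped from 2.5 to 14 N. At 30 N the bin may start to tip, so I back off to a light hold.

>>> play_rows(
  translation=[
    [0,0,0.002],
    [0,0,0.0026],
    [0,0,0.0026],
  ],
  yaw=[0,0,0],
)

```text
clock: 12.38
eef_pos: [522.1, 33.0, -17.7]
eef_rot: [-3.141, -0.001, -0.198]
wrist_force: [-3.2, -0.3, 12.8]
finger_gap: 0.2
finger_force: 6.9
```

```bash
python3 chk.py
python3 - <<'E'
from bar import *
t=get('top')
o=cv2.imread('pics/b.png')[:,:,::-1]; n=cv2.resize(t['pixels'],(800,600))
for nm,r in [('polL',(290,315,328,352)),('polR',(322,350,450,476)),('back hinge',(190,212,400,450)),('ctl wood',(125,178,345,468))]:
    f=lambda I:cv2.cvtColor(I[r[0]:r[1],r[2]:r[3]].copy(),cv2.COLOR_RGB2GRAY).astype(np.float32)
    print(nm,np.abs(f(o)-f(n)).mean().round(2))
E
```

```text
[522.12906124  32.98233941 -17.68502533] [-2.42174156 -0.13154071 13.29577225] 12.475
shell ((-0.03175998778628042, -0.060777812063399494), 1.032755613923073) 0.73421055
foot ((0.5272225940846198, 0.030373437018017313), 1.0108347106862952) 1.0784314
[[235, 142, 74, 66, 2432], [235, 148, 10, 27, 117], [235, 214, 6, 9, 41], [235, 223, 7, 14, 58]]
polL 0.79
polR 17.7
back hinge 65.7
ctl wood 0.7
```

Run:
```python
from bar import *
s=get('scene')['pixels'];a=cv2.imread('pics/a.png')[:,:,::-1].copy()
g=lambda I:cv2.GaussianBlur(cv2.cvtColor(I.copy(),cv2.COLOR_RGB2GRAY),(0,0),0.8)
for nm,r in [('polR',(246,264,214,232)),('bin R edge',(205,240,280,305)),('foot',(235,252,242,292)),('bin L edge',(205,235,238,252))]:
    A=g(a)[r[0]:r[1],r[2]:r[3]]; B=g(s)[r[0]-4:r[1]+4,r[2]-4:r[3]+4]
    m=cv2.matchTemplate(B,A,cv2.TM_CCOEFF_NORMED); print(nm,np.subtract(cv2.minMaxLoc(m)[3],4),m.max().round(3),np.abs(A.astype(int)-g(s)[r[0]:r[1],r[2]:r[3]]).mean().round(2))
```

```text
polR [0 0] 0.91 8.94
bin R edge [0 0] 0.996 0.83
foot [0 0] 1.0 0.35
bin L edge [1 1] 0.779 10.31
```

```bash
python3 -c "
from cell import manip,telemetry
print(telemetry.read_state()['wrist_force']);print(manip.sign_off())"
```

```text
[-3.44044128  0.22803357 13.56348152]
the job is handed in; nothing more can be done
None
```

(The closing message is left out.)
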